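Set a magnetic stirrer to speed 7 and start it

TASK

Get the magnetic stirrer going at speed 7 using fingertips only: slide the lidded jar to the middle of the round plate, and push the speed dial round until the white index line on its bar grip lines up with line 7 of the scale (lines run 0 to 10 clockwise; 7 is the second line past the long line in the middle). Only then press the raised half of the rocker switch, the half nearer the plate, fully down to start it. Work gently: do not grip the dial or the jar, do not lift or tip the jar, and leave everything else on the bench where it stands.

Things in the scene. Friction and masses are not known exactly. Their poses are not given: they have to be found in the camera images.
- stirrer: The magnetic stirrer, a white bench instrument, fixed: 250 mm deep (own x), 160 mm wide (own y). Origin: centre of its underside, on the bench; own x runs level from the control deck (front, robot side) to the plate (back), y to its left, z up. The flat deck covers own x -125 to -24 mm and slopes up 11.3 deg to the plate; the housing behind it is 70 mm high.
- plate_middle (a point): Middle of the top face of the round aluminium plate (diameter 135 mm, 80 mm above the bench, flat and level, engraved with two concentric rings of radius 33 and 55 mm); axes as the stirrer's. The plate does not move.
- jar: The closed amber jar with a white screw lid that stands loose on the plate, 20 to 40 mm off the middle: 60 mm diameter, 62 mm high, 0.15 to 0.31 kg. Origin: centre of its underside. It slides under a push of 1 to 3 N; pushed low (within about 30 mm of the plate) it stays upright.
- speed_dial (a joint): Angle of the speed dial in rad, clockwise seen from above, 0 to 4.712 (stops at both ends): 0 = index at line 0, 0.4712 more per line, 3.299 = index at line 7. Starts between lines 0.8 and 4.9. Stays where left, no clicks; friction 0.05 N m (about 3 N at 18 mm). Turns about the deck's normal. Black: round skirt of 28 mm radius, its top 8 mm above the deck, with a bar grip (see dial_index).
- dial_centre (a point): Point on the deck surface on the dial's axis, 52 mm above the bench. Its axes are the stirrer's, not tilted with the deck: in them the deck's outward normal (the dial's axis) is (-0.196, 0, 0.981) and the deck's uphill direction (0.981, 0, 0.196).
- dial_index (a point): Outer end of the dial's white index line, 28 mm from the axis, 8 mm above the deck; turns with the dial. It lies on the long centre line of the dial's bar grip, a straight bar across the centre: 50 mm long, 13 mm wide, its top 26 mm above the deck, with upright flanks. White lines on the bar's top and end mark the index half of the bar.
- line_7 (a point): Inner end of scale line 7, on the deck, 30 mm from the dial's axis. Eleven black lines stand round the dial, 27 deg apart, 6.5 mm long, those of 0, 5 and 10 longer (11.5 mm); line 5 points straight uphill to the plate, 0 lies down-slope to the left, 10 down-slope to the right, 7 is 54 deg clockwise of 5.
- power_switch (a joint): Angle in rad of the black rocker switch on the deck, right of the dial: 0 = off (half nearer the plate raised 0.30 rad, 6 mm at its end), 0.30 = on (that half flush with its frame, 2.5 mm above the deck). Stays where left; moves at about 3 N pressed 14 mm from its pivot. Rocker 40 mm long (uphill), 26 mm wide, pivot in the middle, across.
- switch_press (a point): Where to press: on the switch's raised half, 14 mm uphill of the pivot, at frame height (2.5 mm above the deck), where that half's surface comes to lie when fully down; at the start the surface is about 4 mm above this point. Axes as the stirrer's.
- spare_jar: An identical closed jar standing on the bench to the right of the stirrer, not part of the work. Origin: centre of its underside.
- beaker: Empty glass beaker, 52 mm diameter, 70 mm high, on the bench to the left of the stirrer. Origin: centre of its underside.
- tip_tub: Clear round tub of used pipette tips, 116 mm across, 120 mm high, to the right. Origin: centre of its underside.
- pipette: Grey pipette lying flat on the bench in front and to the right of the stirrer, 266 mm long, 30 mm thick, its own x along it to the tip. Origin: under the middle of the handle.
- tube_rack: White rack of capped tubes, 160 by 64 mm, 102 mm high, to the left. Origin: centre of its underside.
- petri_stack: Stack of clear dishes, 90 mm diameter, 60 mm high, far left. Origin: centre of its underside.
- tip_box: Closed box of pipette tips, 124 by 86 mm, 73 mm high, far right. Origin: centre of its underside.
Mind the look-alikes: they are no part of the job. What is shaped like the jar but blue or pink is not meant.

How it is judged:
By the outcome, as a careful person would: the job done as asked, in the order asked, and still so for the second after the job is handed in, with the robot touching nothing.
It also fails if it takes over 64 s, if anything falls off the work surface, if the arm or the gripper's body presses on something with over 40 N, if the wrist force passes 120 N, or if a joint passes its speed limit or range.

ROBOT

A 6-joint arm with a two-finger parallel gripper is mounted at the origin on the work surface. World frame = base frame: x ahead of the robot, y to its left, z up, the work surface at z = 0. Lengths are in m, angles in rad, forces in N, time in s.
With the tool pointing down it reaches from about 0.275 to 0.725 m from the base axis. Payload 15.9 kg.
Tool frame: the origin (TCP) lies at the very end of the fingers, on their centre line; the grasp point (between the pads) lies 19 mm behind it; y points along the fingers, z is the direction in which the jaws open and shut, and the axes are right-handed (so a half turn about y gives the same grasp; the last joint's range is limited). The gripper opens to 85 mm and grips with 20 to 120 N. Pads are 22 mm wide; open, the fingers measure 114 mm over their backs; the gripper's body (76 mm by 85 mm) begins 54 mm behind the grasp point. The pads swing forward as they close: fully open they stand 13 mm farther back than shut.
Start: joints at [-1.144, 0.213, -0.034, 1.323, 0, 1.571], TCP at [0.207, -0.455, 0.211] pointing down, gripper open.
Joint ranges: [-2.98, 2.98], [-0.74, 1.72], [-1.14, 1.35], [-2.1, 2.04], [-1.57, 1.44], [-3.14, 3.14]. Speed limits (rad/s): [1.89, 1.89, 2.39, 2.57, 3.14, 3.14].

INTERFACE

Orientations are given as a 3x3 rotation matrix whose columns are the frame's x, y, z axes.
In Python, from workcell import ctrl, telemetry, get_image, job gives the robot as it stands. Calls block until the motion is done:
- ctrl.goto(position, orientation): joint-space move of the TCP to a pose.
- ctrl.move_linear(position, rot=None, v=0.15): straight line of the TCP; rot=None keeps the orientation; v is the mean speed in m/s.
- ctrl.move_j(angles): joint-space move.
- ctrl.grip(opening, squeeze=None): finger opening in m; squeeze is the grip in N (None keeps the last); returns when the fingers have stopped.
- ctrl.dwell(seconds).
- ctrl.solve_ik(position, orientation): joint angles nearest the present ones, or None.
- telemetry.observe(): the state.
- get_image(name): name is "side" or "top"; returns a dict with "pixels" (420x560x3 uint8, red, green, blue), "intrinsics" (3x3 intrinsics, pixels), "extrinsics" (4x4, takes a point from world to camera coordinates). Camera axes: x right, y down, z forward; pixel columns grow to the right and rows downward; lengths in m; the calibration is good to about 2 mm. A picture is of the moment at which its call begins. There is no depth.
A pose or a line that the arm cannot do raises ctrl.MotionError and nothing moves.
- job.close_job(): hands the job in, once; it reports no verdict.
The state is a dict: "clock": time; "q": joint angles; "qvel": joint speeds; "joint_torque": joint torques, N m; "ee_pos": TCP position; "ee_rot": TCP orientation; "contact_force": force on the tool from outside, world axes, zero at the start; "moment": the same for the moment, N m; "opening": finger opening in m.
Only numpy, scipy, OpenCV 4.12 (cv2) and the standard library are available. Lean on these libraries where they do the work, as an engineer would, in place of code of your own. Each camera call takes 0.05 s, during which the arm holds its last target. There are 200 camera calls.

## Working session

There is one attempt and no reset: what is moved stays moved. The work goes in short steps, each a Python script; the robot and the scene stay as the last script left them, time stands still between calls to the robot, and variables do not carry over. Pictures are saved under pics/ and viewed, about 8 in all and at most 12, crops included, and the job is handed in when it is done.

```bash
mkdir -p pics; ls; python3 - <<'E'
from workcell import telemetry,get_image
import cv2,numpy as np
for n in("side","top"):
    d=get_image(n);cv2.imwrite(f"pics/{n}0.png",d["pixels"][:,:,::-1]);print(n,d["intrinsics"].tolist(),np.round(d["extrinsics"],4).tolist())
o=telemetry.observe();print(o["clock"],np.round(o["ee_rot"],3).tolist(),o["opening"])
E
```

```text
pics
side [[479.12731414855295, 0.0, 283.21215569460605], [0.0, 479.12731414855295, 210.30086122308322], [0.0, 0.0, 1.0]] [[-0.9783, -0.2066, -0.0145, 0.5285], [-0.1485, 0.7486, -0.6461, 0.1608], [0.1443, -0.63, -0.7631, 1.109], [0.0, 0.0, 0.0, 1.0]]
top [[451.6858167090928, 0.0, 281.1790083319716], [0.0, 451.6858167090928, 205.2063929190036], [0.0, 0.0, 1.0]] [[-0.0068, -0.9998, 0.0167, -0.0343], [-0.992, 0.0046, -0.1259, 0.5628], [0.1258, -0.0175, -0.9919, 1.1906], [0.0, 0.0, 0.0, 1.0]]
0.1 [[-0.91, -0.0, 0.414], [-0.414, 0.001, -0.91], [0.0, -1.0, -0.001]] 0.08556186360076211
```

View pics/top0.png

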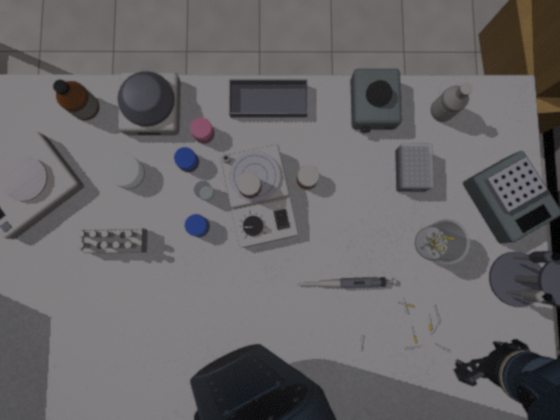

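View pics/side0.png

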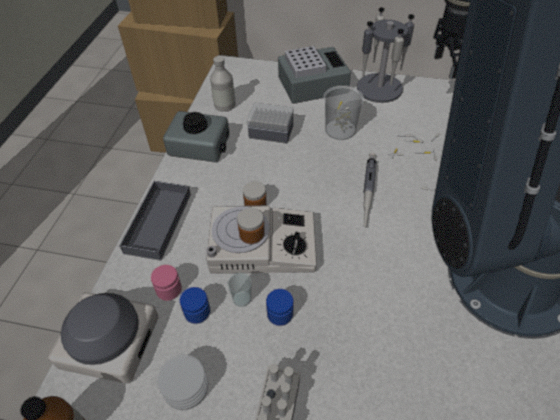

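The top view shows the stirrer at about (260,195), with the jar at (249,183), the dial at (253,226) and the switch at (281,219). I'll enlarge crops of both views.

```bash
python3 - <<'E'
import cv2,numpy as np
a=cv2.imread("pics/top0.png")[138:253,205:325];b=cv2.imread("pics/side0.png")[175:280,195:325]
a=cv2.resize(a,None,fx=5,fy=5,interpolation=cv2.INTER_CUBIC);cv2.imwrite("pics/c1.png",a)
cv2.imwrite("pics/c2.png",cv2.resize(b,None,fx=5,fy=5,interpolation=cv2.INTER_CUBIC))
E
```

```text
(no output)
```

View pics/c1.png

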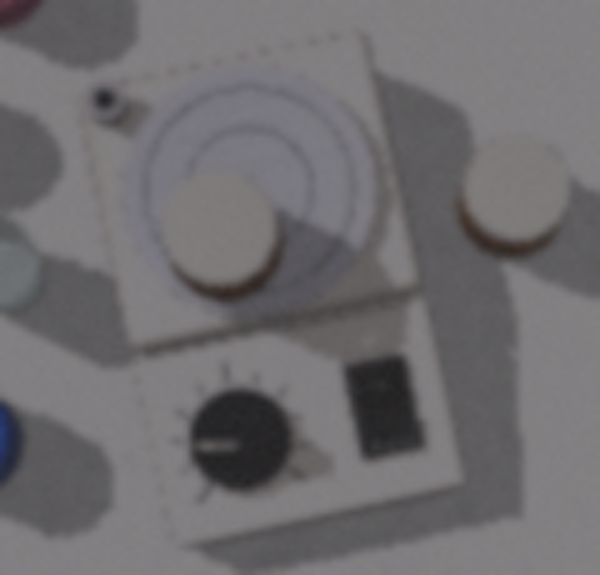

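View pics/c2.png

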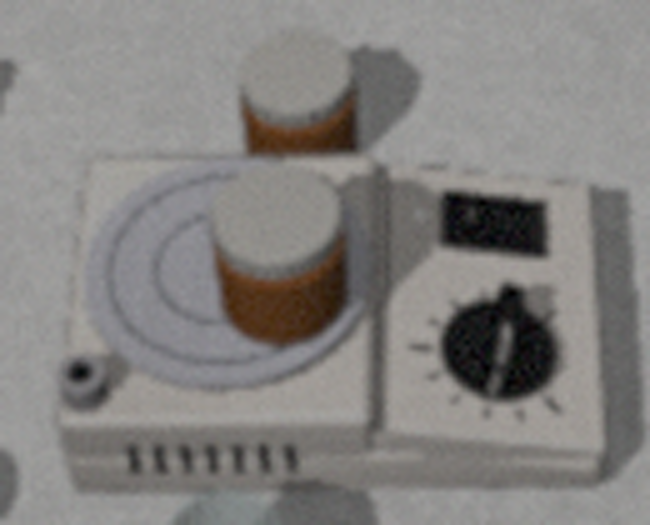

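The crops show the plate rings centred at c1 (251,190), the jar lid at c1 (220,226), the dial skirt at c1 (242,440) and the index pointing left, near line 2. Next I'll cast rays for the points and check them against the given sizes.

```bash
cat > h.py <<'E'
import numpy as np,cv2
from workcell import ctrl,telemetry,get_image,job
def cast(d,uv,z=None,n=None,p0=None):
    K,E=d["intrinsics"],d["extrinsics"];R,t=E[:3,:3],E[:3,3]
    c=-R.T@t; r=R.T@np.linalg.inv(K)@np.array([uv[0],uv[1],1.])
    if n is None: n=np.array([0,0,1.]);p0=np.array([0,0,z])
    return c+r*(np.dot(n,p0-c)/np.dot(n,r))
def proj(d,P):
    K,E=d["intrinsics"],d["extrinsics"];q=K@(E[:3,:3]@np.asarray(P)+E[:3,3]);return q[:2]/q[2]
def avg(name,k=6):
    L=[get_image(name) for _ in range(k)];d=L[0];d["pixels"]=np.mean([x["pixels"] for x in L],0).astype(np.uint8);return d
def rectify(d,o,ex,ey,half=0.09,s=2.2):
    # metric picture: up=+ex, left=+ey, s px/mm
    n=int(half*2000*s);c=[(-1,-1),(1,-1),(1,1),(-1,1)]
    src=np.float32([proj(d,o-ex*half*b-ey*half*a) for a,b in c]);dst=np.float32([((a+1)*n/2,(b+1)*n/2) for a,b in c])
    return cv2.warpPerspective(d["pixels"][:,:,::-1].copy(),cv2.getPerspectiveTransform(src,dst),(n,n),flags=cv2.INTER_CUBIC)
E
python3 - <<'E'
from h import *
import pickle
t=avg("top");s=avg("side");pickle.dump((t,s),open("im0.pkl","wb"))
A=lambda x,y:((x+.5)/5-.5+205,(y+.5)/5-.5+138)
B=lambda x,y:((x+.5)/5-.5+195,(y+.5)/5-.5+175)
r=lambda v:np.round(v,4)
c={k:cast(t,A(*v),.07) for k,v in dict(bl=(80,88),br=(365,33),fr=(418,292),fl=(133,350)).items()}
print(c, np.linalg.norm(c['bl']-c['br']))
d=c['bl']-c['br'];e=c['fl']-c['bl'];f=c['fr']-c['br'];print("yaws",[np.arctan2(-v[0],v[1]) for v in(d,c['fl']-c['fr'])],[np.arctan2(-v[1],-v[0]) for v in(e,f)])
pm=cast(t,A(251,190),.08);print("plate",pm,cast(s,B(225,272),.08))
print("jar",cast(t,A(220,226),.142),cast(s,B(278,217),.142))
print("dial",cast(t,A(242,440),.06),cast(s,B(500,348),.06))
yaw=np.mean([np.arctan2(-d[0],d[1]),np.arctan2(-e[1],-e[0]),np.arctan2(-f[1],-f[0])])
ex=np.array([np.cos(yaw),np.sin(yaw),0]);ey=np.array([-ex[1],ex[0],0]);ez=np.array([0,0,1.])
print(yaw)
dc=cast(t,A(242,440),.06)-ez*.008
dc[2]=.052
ux=.981*ex+.196*ez
out=[]
for d in(t,s):
    im=rectify(d,pm,ex,ey,.07,2.0)
    for R in(33,55,67.5):cv2.circle(im,(140,140),int(R*2),(0,0,255),1)
    im2=rectify(d,dc,ux,ey,.045,280/90)
    for k in range(11):
        a=np.radians(-135+27*k);g=280/90
        p=lambda rr:(int(140+g*rr*np.sin(a)),int(140-g*rr*np.cos(a)))
        cv2.line(im2,p(30),p(41.5 if k%5==0 else 36.5),(0,0,255),1)
    out.append(np.hstack([cv2.resize(im,(280,280)),cv2.resize(im2,(280,280))]))
o=np.vstack(out);cv2.imwrite("pics/r1.png",cv2.convertScaleAbs(o,alpha=1.5))
E
```

```text
{'bl': array([0.693643 , 0.1240157, 0.07     ]), 'br': array([ 0.72341829, -0.02838712,  0.07      ]), 'fr': array([ 0.58274648, -0.05562913,  0.07      ]), 'fl': array([0.55253298, 0.09475128, 0.07      ])} 0.15528421443327464
yaws [np.float64(0.19294191545142583), np.float64(0.1982740608557772)] [np.float64(0.2044884630851758), np.float64(0.19128863858433584)]
plate [0.63599925 0.0323136  0.08      ] [0.63474905 0.03827046 0.08      ]
jar [0.60578139 0.04517638 0.142     ] [0.60199223 0.04980571 0.142     ]
dial [0.50554409 0.03781735 0.06      ] [0.50358325 0.04171022 0.06      ]
0.1962396723736458
```

View pics/r1.png

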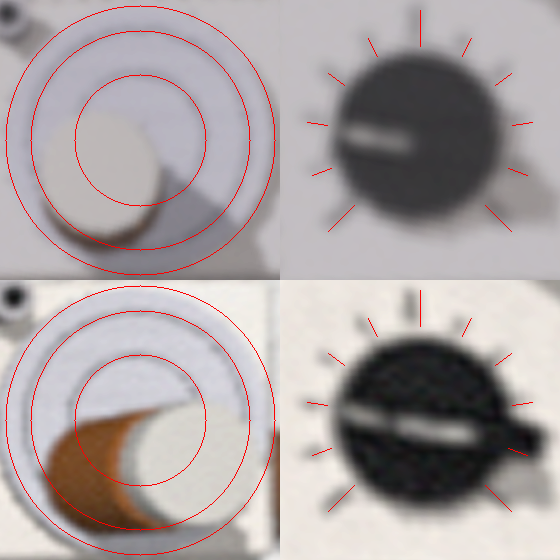

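The top view agrees with the rings and the scale to within about 1 mm. The side view is offset by about +4 mm in y, so I'll use the mean: jar offset from the middle (-31,+12) mm and index near line 2.0. Now I'll move behind the jar with the fingers partly open, so both tips push it and it centres itself, and creep forward to contact.

```bash
cat >> h.py <<'E'
yaw=.196
ex=np.array([np.cos(yaw),np.sin(yaw),0]);ey=np.array([-ex[1],ex[0],0]);ez=np.array([0,0,1.])
PM=np.array([.6355,.035,.08]);DC=np.array([.5045,.0397,.052])
nd=-.196*ex+.981*ez;ux=.981*ex+.196*ez
def Rdown(zdir,ydir=-ez):
    z=zdir/np.linalg.norm(zdir);return np.column_stack([np.cross(ydir,z),ydir,z])
def F():return telemetry.observe()["contact_force"]
E
python3 - <<'E'
from h import *
d=np.array([.0315,-.0125,0]);L=np.linalg.norm(d);u=d/L
side=np.cross(ez,u)
jar=PM-d;st=jar-u*.062
for sg in(1,-1):
    q=ctrl.solve_ik(st+[0,0,.17-st[2]],Rdown(sg*side));print(sg,np.round(q,2))
    if q is not None and abs(q[5])<1.7 :R=Rdown(sg*side)
p=telemetry.observe()["ee_pos"];ctrl.move_linear([p[0],p[1],.3])
ctrl.goto([st[0],st[1],.22],R)
ctrl.grip(.030,20)
ctrl.move_linear([st[0],st[1],.090],v=.12)
f0=F();print("f0",f0,telemetry.observe()["opening"])
for i in range(1,20):
    ctrl.move_linear(st+u*.002*i+[0,0,.01],v=.03)
    f=F()-f0
    if f@u<-.4:break
o=telemetry.observe();print(i,f,o["ee_pos"],(o["ee_pos"]-PM)@u,o["clock"],np.round(o["q"],2))
E
```

```text
1 [0.13 0.33 0.02 1.26 0.   0.51]
-1 [ 0.13  0.33  0.02  1.26  0.   -2.64]
f0 [-0.44654843 -0.17610466 -0.23147521] 0.030080577162292208
19 [0.08101185 0.35905037 0.51785968] [0.58181997 0.05627992 0.08999722] -0.05774409309698953 10.2583 [ 0.1   0.43 -0.04  1.1  -0.    0.47]
```

No contact was felt, even though the tips should have reached the jar by now, so I'm taking a look.

```bash
python3 - <<'E'
from h import *
t=avg("top",3);s=avg("side",3)
a=t["pixels"][138:253,205:325,::-1];b=s["pixels"][165:270,195:325,::-1]
o=np.hstack([cv2.resize(a,(400,383),interpolation=2),cv2.resize(b,(400,323),interpolation=2) if 0 else cv2.resize(cv2.copyMakeBorder(b,0,20,0,0,0),(400,383),interpolation=2)])
cv2.imwrite("pics/d1.png",cv2.convertScaleAbs(o,alpha=1.4))
E
```

```text
(no output)
```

View pics/d1.png

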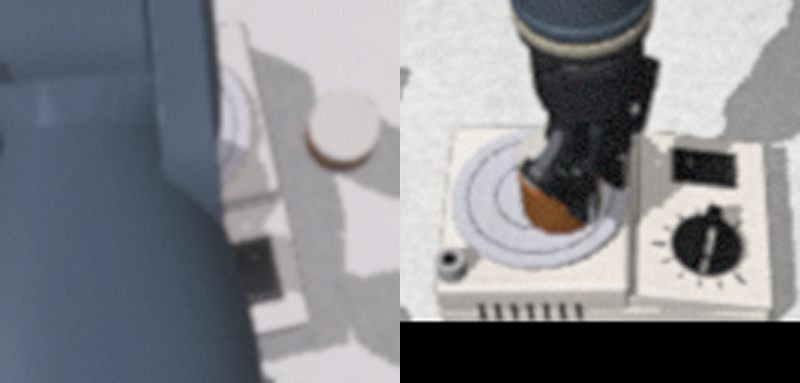

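The side view shows the jar base moved from about (252,244) to (247,241), roughly 12 mm, so the tips are pushing it but the force is too low to read. I'll continue to a few mm short, retract and measure.

```bash
cat >> h.py <<'E'
def lid(d):
    "lid centre of the jar on the plate: bright, low-saturation, not bluish blob near plate -> picture only"
def view(name,fn,o,e1,half):
    pass
E
python3 - <<'E'
from h import *
d=np.array([.0315,-.0125,0]);u=d/np.linalg.norm(d)
p=PM-u*.041;p[2]=.09
ctrl.move_linear(p,v=.03);print(F())
b=p-u*.025;ctrl.move_linear(b,v=.1);b[2]=.2;ctrl.move_linear(b,v=.2)
b=PM-ex*.33;b[2]=.3;b[1]-=.15
ctrl.goto(b,telemetry.observe()["ee_rot"])
t=avg("top",4);s=avg("side",3);print(telemetry.observe()["clock"])
a=t["pixels"][138:253,205:325,::-1];b=s["pixels"][165:270,195:325,::-1]
cv2.imwrite("pics/e1.png",cv2.convertScaleAbs(cv2.resize(a,None,fx=5,fy=5,interpolation=2),alpha=1.4))
import pickle;pickle.dump((t,s),open("im1.pkl","wb"))
E
```

```text
[ 0.06004888 -0.23792204  0.8935051 ]
14.1
```

View pics/e1.png

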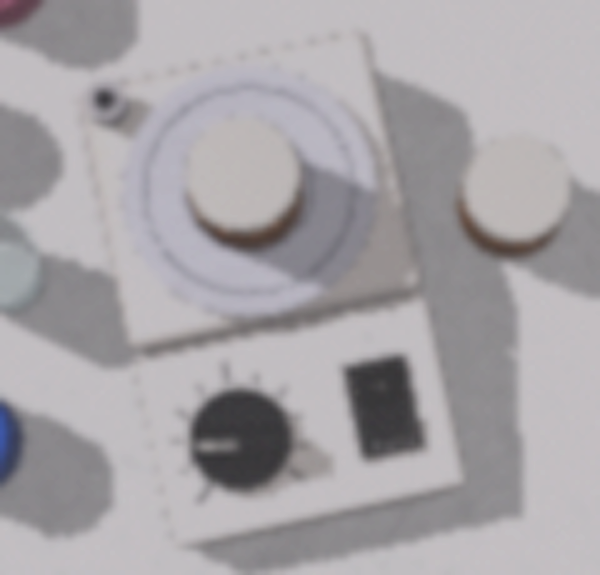

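The jar is now almost centred, with the lid at about e1 (244,176). I'll measure it with colour masks.

```bash
cat > m.py <<'E'
from h import *
def measure(d,win,thr):
    x0,x1,y0,y1=win;c=cv2.resize(d["pixels"][y0:y1,x0:x1],None,fx=4,fy=4,interpolation=cv2.INTER_CUBIC).astype(int)
    back=lambda p:((p[0]+.5)/4-.5+x0,(p[1]+.5)/4-.5+y0)
    rb=cv2.GaussianBlur((c[:,:,0]-c[:,:,2]).astype(np.float32),(0,0),3);g=cv2.GaussianBlur(c[:,:,1].astype(np.float32),(0,0),2)
    pl=(rb<thr[0]).astype(np.uint8);cs=max(cv2.findContours(pl,0,2)[0],key=cv2.contourArea)
    pe=cv2.fitEllipse(cv2.convexHull(cs))
    m=np.zeros_like(pl);cv2.ellipse(m,pe,1,-1)
    ld=((rb>thr[0])&(rb<thr[2])&(g>thr[1])&(m>0)).astype(np.uint8);ld=cv2.morphologyEx(ld,cv2.MORPH_OPEN,np.ones((15,15)))
    cl=max(cv2.findContours(ld,0,2)[0],key=cv2.contourArea);le=cv2.fitEllipse(cv2.convexHull(cl))
    P=cast(d,back(pe[0]),.08);J=cast(d,back(le[0]),.142)
    return P,J,np.array(pe[1])/4,np.array(le[1])/4
E
python3 - <<'E'
from m import *
import pickle
for f in("im0.pkl","im1.pkl"):
    t,s=pickle.load(open(f,"rb"))
    px=t["pixels"].astype(int)
    print("plate",px[160,238],"lid",px[int(138+176/5),int(205+244/5)],"hous",px[162,281],"ls",s["pixels"][218,251],s["pixels"][225,222])
    for d,w in((t,(222,292,143,205)),):
        P,J,a,b=measure(d,w,(-1,118,25));print(P[:2],J[:2],(J-P)[:2],a,b)
E
```

```text
plate [119 117 124] lid [122 119 121] hous [106 103 104] ls [143 141 136] [138 139 144]
[0.63609969 0.03443611] [0.60731198 0.04687454] [-0.02878771  0.01243843] [50.4874649  51.77607346] [20.85175514 21.33773804]
plate [128 127 134] lid [134 131 131] hous [115 111 112] ls [73 59 50] [131 131 136]
[0.63593161 0.03443416] [0.63394183 0.03498106] [-0.00198978  0.0005469 ] [50.70562744 51.86694336] [21.60993958 22.27456474]
```

The lid is about 4 mm short of the middle along the push line and laterally fine, which matches the push kinematics (TCP to jar centre 37 mm). I'll finish that push, then turn the dial with closed fingertips against one flank.

```bash
cat > dial.py <<'E'
from h import *
def pose(th,gap,rho=.019,h=.013,sg=1,up=0):
    th=np.radians(th);b=np.cos(th)*ux-np.sin(th)*ey;c=-np.sin(th)*ux-np.cos(th)*ey
    return DC+b*rho-c*(.0175+gap)+nd*(h+up),Rdown(sg*b,-nd)
E
python3 - <<'E'
from dial import *
d=np.array([.0315,-.0125,0]);u=d/np.linalg.norm(d);side=np.cross(ez,u)
p=PM-u*.075;R=Rdown(side)
ctrl.goto([p[0],p[1],.16],R);p[2]=.09;ctrl.move_linear(p,v=.12)
p=PM-u*.037;p[2]=.09;ctrl.move_linear(p,v=.04)
p=PM-u*.065;p[2]=.09;ctrl.move_linear(p,v=.12);p[2]=.19;ctrl.move_linear(p,v=.2)
ctrl.grip(0,20)
best=None
for sg in(1,-1):
    qs=[ctrl.solve_ik(*pose(a,g,sg=sg,up=u_)) for a,g,u_ in((-80,.009,.06),(-80,.009,0),(-15,0,0),(58,0,0))]
    print(sg,[None if q is None else np.round(q,2).tolist() for q in qs]);
print(telemetry.observe()["clock"])
E
```

```text
1 [[0.11, 0.01, -0.53, 0.84, 0.02, 0.09], [0.11, 0.09, -0.61, 0.68, 0.02, 0.09], [0.11, 0.15, -0.52, 0.71, 0.02, 1.23], [0.05, 0.17, -0.48, 0.72, 0.03, 2.44]]
-1 [[0.11, 0.01, -0.53, 0.84, 0.02, -3.06], [0.11, 0.09, -0.61, 0.68, 0.02, -3.05], [0.11, 0.15, -0.52, 0.71, 0.02, -1.91], [0.05, 0.17, -0.48, 0.72, 0.03, -0.7]]
18.775
```

```bash
python3 - <<'E'
from dial import *
import pickle
ctrl.goto(*pose(-80,.010,up=.06))
ctrl.move_linear(*pose(-80,.010),v=.08)
f0=F();print(f0,telemetry.observe()["clock"])
for g in(.004,0):
    ctrl.move_linear(*pose(-80,g),v=.03);print(np.round(F()-f0,2))
for a in np.arange(-72,50,8.):
    ctrl.move_linear(*pose(a,0),v=.025)
    f=F()-f0
    print(a,np.round([f@ux,f@ey,f@nd],1),end=" ")
a=48;ctrl.move_linear(*pose(a,.008),v=.05);ctrl.move_linear(*pose(a,.008,up=.08),v=.15)
b=PM-ex*.33;b[2]=.3;b[1]-=.15
ctrl.goto(b,Rdown(ey));t=avg("top",4);s=avg("side",4);pickle.dump((t,s),open("im2.pkl","wb"));print(telemetry.observe()["clock"])
a=rectify(t,PM-ex*.06,ex,ey,.11,400/220);b=rectify(s,DC+nd*.026,ux,ey,.045,400/90)
cv2.imwrite("pics/f1.png",cv2.convertScaleAbs(np.hstack([cv2.resize(a,(400,400)),cv2.resize(b,(400,400))]),alpha=1.4))
E
```

```text
[0.38915503 0.13028161 0.48629176] 20.5333
[-0.14 -0.46 -0.6 ]
[-0.07 -0.36 -0.57]
-72.0 [-1.1 -0.5 -0.4] -64.0 [-0.5  0.1 -0.4] -56.0 [ 0.  -0.3 -1.2] -48.0 [-1.2  0.5 -1.1] -40.0 [-0.5  1.  -0.6] -32.0 [-0.4 -0.7 -0.3] -24.0 [-0.  -0.  -0.1] -16.0 [-1.1  0.3 -0.8] -8.0 [ 0.   0.5 -1.2] 0.0 [ 0.   0.5 -1. ] 8.0 [-0.1 -1.   0.9] 16.0 [ 0.2  0.  -0.1] 24.0 [-0.3 -0.3 -0.1] 32.0 [-0.3 -0.9 -1. ] 40.0 [-0.4  0.2 -0.7] 48.0 [-0.4  0.6 -1. ] 29.7667
```

View pics/f1.png

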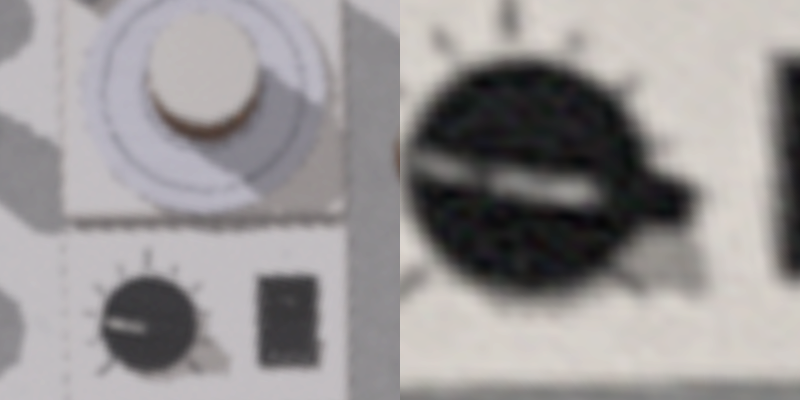

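The dial hasn't moved: the index is still near line 2. The fingertips must have missed the bar, so I'll go back partway, print the actual pose and look.

```bash
python3 - <<'E'
from dial import *
ctrl.goto(*pose(-80,.010,up=.06))
ctrl.move_linear(*pose(-80,.010),v=.08)
ctrl.move_linear(*pose(-72,0),v=.05)
ctrl.move_linear(*pose(-64,0),v=.03)
o=telemetry.observe();print(o["ee_pos"],pose(-64,0)[0],o["opening"],o["contact_force"],o["clock"])
s=avg("side",3)
p=proj(s,o["ee_pos"]);print(p)
b=s["pixels"][175:265,245:345,::-1]
b=cv2.resize(b,None,fx=6,fy=6,interpolation=2)
cv2.circle(b,tuple(int((x-y+.5)*6) for x,y in zip(p,(245,175))),4,(0,0,255),1)
cv2.imwrite("pics/g1.png",cv2.convertScaleAbs(b,alpha=1.4))
E
```

```text
[0.48981006 0.06203443 0.06333258] [0.4900608  0.06206479 0.06330263] 0.00015966077420956587 [ 0.60164063 -0.61567848  0.24574215] 32.6083
[298.82867269 251.36494441]
```

View pics/g1.png

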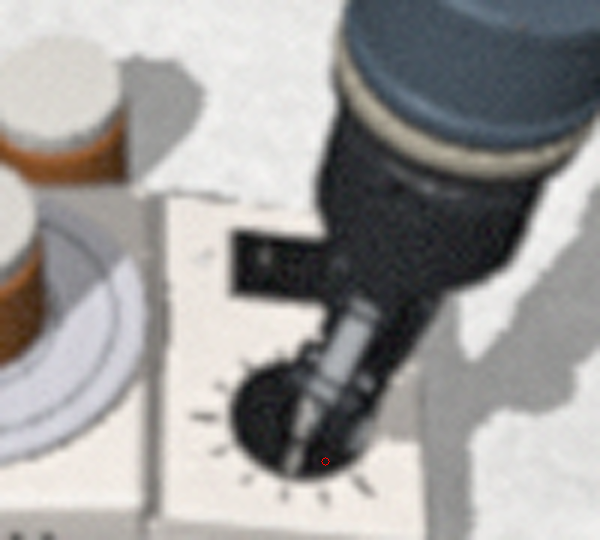

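The fingers are level with the bar but the tip looks narrower than the 22 mm pad. A narrow tip at that offset circles at 25.8 mm radius, just outside the bar's corners. I'll bring the path inward, sweep short of the goal to +28° and look.

```bash
python3 - <<'E'
from dial import *
import pickle
ctrl.move_linear(*pose(-72,-.002,rho=.018,h=.012),v=.05)
for a in np.arange(-72,29,10.):
    ctrl.move_linear(*pose(a,-.007,rho=.017,h=.012),v=.03)
f=F();o=telemetry.observe();print(f,o["clock"])
a=28;ctrl.move_linear(*pose(a,.008),v=.05);ctrl.move_linear(*pose(a,.008,up=.08),v=.15)
b=PM-ex*.25;b[2]=.3;b[1]-=.15
ctrl.goto(b,Rdown(ey));t=avg("top",4);s=avg("side",4);pickle.dump((t,s),open("im3.pkl","wb"));print(telemetry.observe()["clock"])
a=rectify(t,DC+nd*.026,ux,ey,.045,400/90);b=rectify(s,DC+nd*.026,ux,ey,.045,400/90)
cv2.imwrite("pics/f2.png",cv2.convertScaleAbs(np.hstack([cv2.resize(a,(400,400)),cv2.resize(b,(400,400))]),alpha=1.4))
E
```

```text
[-0.78841493 -0.43435165 -0.03596817] 36.6167
40.3333
```

View pics/f2.png

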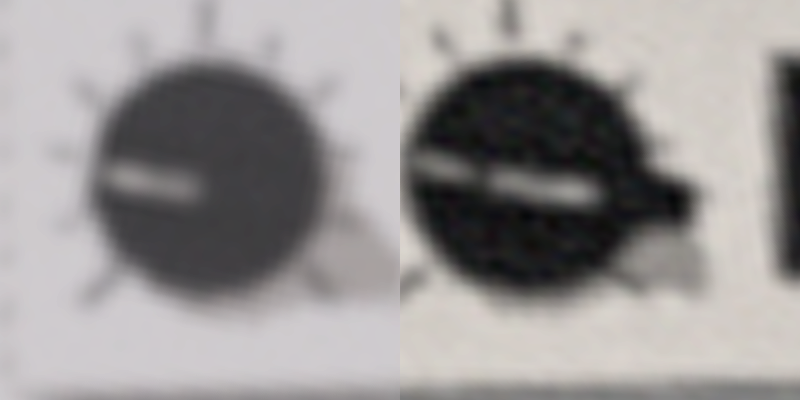

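The dial is still unmoved: the index stays at about -80° in both views (10 pictures viewed). The bar is where I expect it, so the likely error is the fingertip height. I'll check the tip against the projected TCP in the saved hover images, which costs no robot time.

```bash
python3 - <<'E'
from h import *
import pickle
t,s=pickle.load(open("im3.pkl","rb"));t0,s0=pickle.load(open("im0.pkl","rb"))
o=telemetry.observe();print(o["ee_pos"],np.round(o["ee_rot"],3).tolist(),o["opening"],o["clock"])
P=o["ee_pos"];out=[]
for d in(s,t):
    p=proj(d,P);print("tcp px",p,"up 10..40mm",[np.round(proj(d,P+[0,0,h]),1).tolist() for h in(.02,.04)])
    x0,y0=int(p[0])-32,int(p[1])-45
    c=np.ascontiguousarray(d["pixels"][y0:y0+75,x0:x0+65,::-1]);c=cv2.resize(c,(390,450),interpolation=2)
    for h,col in((0,(0,0,255)),(.02,(0,255,0)),(.04,(255,0,0))):
        q=proj(d,P+[0,0,h]);cv2.circle(c,(int((q[0]-x0+.5)*6),int((q[1]-y0+.5)*6)),4,col,1)
    out.append(c)
cv2.imwrite("pics/k1.png",cv2.convertScaleAbs(np.hstack(out),alpha=1.5))
E
```

```text
[ 0.39033696 -0.16364882  0.30001077] [[0.981, 0.0, -0.195], [0.195, -0.0, 0.981], [0.0, -1.0, -0.0]] 0.00028895584051353835 40.3333
tcp px [364.38254542 111.89015455] up 10..40mm [[365.5, 104.4], [366.6, 96.6]]
tcp px [344.14598277 270.71343129] up 10..40mm [[345.7, 270.9], [347.2, 271.1]]
```

View pics/k1.png

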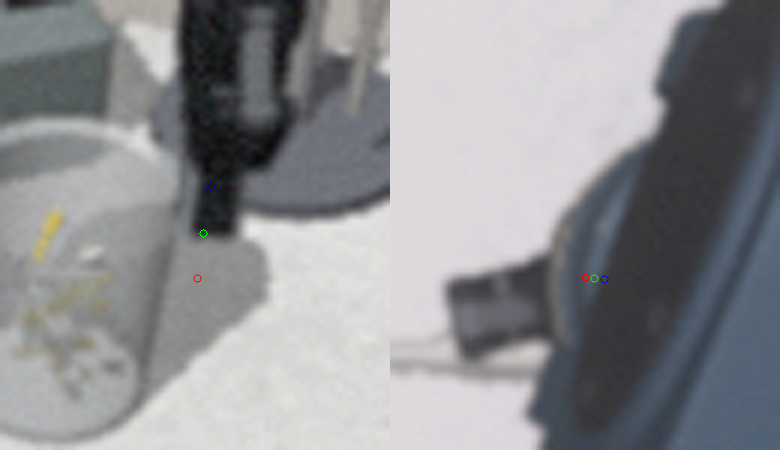

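In the side view the tip appears 20–30 mm above the reported TCP, with its lower edge at crop (215,238) and the TCP mark at (197,278). So the finger really passed over the 26 mm bar. I'll set the TCP about 23 mm lower with a guarded descent, sweep short of the goal, then read the index by code from the side camera while hovering near the switch.

```bash
cat >> dial.py <<'E'
def index_angle(s):
    g=500/100;im=rectify(s,DC+nd*.026+ux*.002,ux,ey,.05,g)  # 500 px = 100 mm
    v=cv2.GaussianBlur(im,(0,0),2).min(2).astype(float)
    yy,xx=np.mgrid[:500,:500]-250.;r=np.hypot(xx,yy)/g
    m=(v>75)&(r<22)
    n,l,st,c=cv2.connectedComponentsWithStats(m.astype(np.uint8))
    if n<2:return None
    out=[]
    for k in range(1,n):
        if st[k,4]<150:continue
        q=np.column_stack([xx[l==k],-yy[l==k]]);mu=q.mean(0);w,V=np.linalg.eigh(np.cov((q-mu).T));d=V[:,1];d=d*np.sign(d@mu)
        out.append((int(st[k,4]),np.round(mu/g,1).tolist(),round(float(np.degrees(np.arctan2(d[0],d[1]))),1),np.round(np.sqrt(12*w)/g,1).tolist()))
    return out
_t=__import__("pickle").load(open("im0.pkl","rb"))[0]
SW=cast(_t,((385.5+.5)/5-.5+205,(408+.5)/5-.5+138),n=nd,p0=DC+nd*.004)+np.array([-.001,.002,0])
SP=SW+ux*.0135
SP=SP-nd*((SP-DC)@nd)
E
python3 - <<'E'
from dial import *
import pickle
for f in("im0.pkl","im2.pkl","im3.pkl"):print(index_angle(pickle.load(open(f,"rb"))[1]))
print("switch pivot own rel dial",(SW-DC)@ux,(SW-DC)@ey)
for a,g,h in((-80,.01,-.01),(-10,0,-.01),(54,0,-.01)):print(np.round(ctrl.solve_ik(*pose(a,g,rho=.016,h=h)),2))
print(ctrl.solve_ik(SP-nd*.03,pose(48,0)[1]))
E
```

```text
[(7183, [12.4, -1.1], 8.3, [16.5, 47.4]), (1991, [-11.7, 0.7], -81.3, [4.2, 19.5])]
[(6805, [12.5, -0.8], 7.7, [16.2, 47.4]), (1742, [-11.5, 0.7], -81.2, [3.8, 19.1])]
[(6727, [12.6, -0.8], 7.9, [16.1, 47.4]), (1744, [-11.4, 0.6], -81.3, [3.7, 19.3])]
switch pivot own rel dial 0.002710960504520546 -0.07779491904573177
[ 0.1   0.12 -0.64  0.62  0.02  0.08]
[ 0.11  0.18 -0.54  0.65  0.02  1.31]
[ 0.06  0.2  -0.51  0.67  0.03  2.38]
[-0.09458778  0.25125013 -0.50509644  0.62531783  0.05616474  2.12310202]
```

```bash
python3 - <<'E'
from dial import *
import pickle
H=-.010
ctrl.goto(*pose(-80,.010,rho=.016,h=H,up=.05))
ctrl.move_linear(*pose(-80,.010,rho=.016,h=.006),v=.1);f0=F()
for h in(-.003,H):
    ctrl.move_linear(*pose(-80,.010,rho=.016,h=h),v=.05)
    f=(F()-f0)@nd;print(h,round(f,1))
    if f>4:H=h+.003;ctrl.move_linear(*pose(-80,.010,rho=.016,h=H),v=.05);break
for a in np.arange(-72,46,13.):
    ctrl.move_linear(*pose(a,0,rho=.016,h=H),v=.035)
    f=F()-f0;b=np.radians(a);print(int(a),np.round(f@(-np.sin(b)*ux-np.cos(b)*ey),1),np.round(f@nd,1),end="; ")
R=pose(a,0)[1];print(telemetry.observe()["clock"])
ctrl.move_linear(*pose(a,.006,rho=.016,h=H),v=.06)
ctrl.move_linear(pose(a,.006,rho=.016,h=H,up=.04)[0],v=.2)
ctrl.move_linear(SP+nd*.03,v=.25)
s=avg("side",2);print(index_angle(s),telemetry.observe()["clock"]);pickle.dump(s,open("im4.pkl","wb"))
E
```

```text
-0.003 -0.5
-0.01 -0.3
-72 0.0 -0.5; -59 -1.4 -1.5; -46 -0.8 -0.6; -33 -0.9 -0.5; -20 -3.2 -1.0; -7 -4.8 -0.4; 6 -4.8 -0.3; 19 -4.8 -0.5; 32 -4.1 -0.2; 45 -3.2 -0.3; 46.525
[(7908, [13.6, -5.0], -163.7, [15.1, 38.4]), (1108, [7.5, 4.5], 60.0, [4.3, 9.9])] 47.7083
```

```bash
python3 - <<'E'
from dial import *
import pickle
s=pickle.load(open("im4.pkl","rb"))
b=cv2.resize(rectify(s,DC+nd*.026+ux*.002,ux,ey,.05,5),(400,400))
c=cv2.resize(s["pixels"][200:270,260:330,::-1].copy(),(400,400),interpolation=2)
cv2.imwrite("pics/n1.png",cv2.convertScaleAbs(np.hstack([b,c]),alpha=1.4))
E
```

```text
(no output)
```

View pics/n1.png

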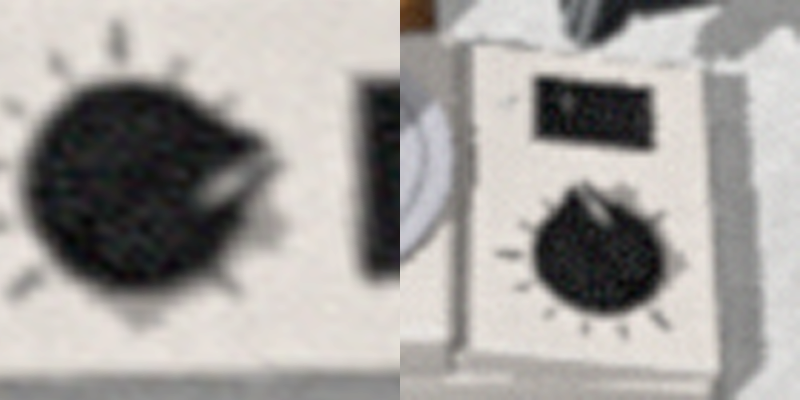

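The dial has turned: the index line runs from about n1 (200,203) to (270,155), roughly 55–56° against a goal of 54°. I'll refine that from the saved image by ridge sampling.

```bash
python3 - <<'E'
from dial import *
import pickle
def ridge(s,a0):
    g=5;v=cv2.GaussianBlur(rectify(s,DC+nd*.026+ux*.002,ux,ey,.05,g),(0,0),2.5).min(2).astype(float)
    a=np.radians(a0);b=np.array([np.sin(a),np.cos(a)]);c=np.array([np.cos(a),-np.sin(a)]);P=[]
    for r in np.arange(5,19,1.):
        off=np.arange(-4,4.01,.2);x=[r*b+k*c for k in off]
        w=np.array([v[int(round(250-g*p[1])),int(round(250+g*p[0]))] for p in x])
        i=w[5:-5].argmax()+5;ww=np.clip(w[i-5:i+6]-w[i-5:i+6].min(),0,None)
        P.append((r,(off[i-5:i+6]*ww).sum()/ww.sum()))
    P=np.array(P);k=np.polyfit(P[:,0],P[:,1],1);print(np.round(P[:,1],1),a0+np.degrees(np.arctan(k[0])),k[1])
for a in(50,55,60):ridge(pickle.load(open("im4.pkl","rb")),a)
ridge(pickle.load(open("im0.pkl","rb"))[1],-81)
E
```

```text
[0.8 0.9 1.2 0.8 1.3 1.5 1.8 1.7 1.6 1.9 2.3 2.2 2.2 2.6] 57.598250952854734 0.10454246565629674
[0.3 0.4 0.3 0.2 0.5 0.6 0.9 0.9 0.9 0.5 1.  0.7 0.7 1.1] 57.839469449055606 0.06974017260451414
[-0.2 -0.2 -0.3 -0.6 -0.2 -0.3 -0.1 -0.1 -0.2 -0.7 -0.3 -0.8  3.4  3.5] 70.41793635148616 -1.9160102662821161
[-1.  -1.2 -1.2 -1.1 -1.2 -1.4 -1.5 -1.5 -1.5 -1.6 -1.6 -1.6 -1.2 -1.2] -82.4525938445096 -1.0539394283313201
```

```bash
cat >> dial.py <<'E'
def ridge(s,a0,rs=np.arange(5,19,1.),sh=(0,0)):
    g=5;v=cv2.GaussianBlur(rectify(s,DC+nd*.026+ux*(.002+sh[0])+ey*sh[1],ux,ey,.05,g),(0,0),2).min(2).astype(float)
    a=np.radians(a0);b=np.array([np.sin(a),np.cos(a)]);c=np.array([np.cos(a),-np.sin(a)]);P=[]
    for r in rs:
        off=np.arange(-4,4.01,.2);w=np.array([v[int(round(250-g*p[1])),int(round(250+g*p[0]))] for p in (r*b+k*c for k in off)])
        i=w[5:-5].argmax()+5;ww=np.clip(w[i-5:i+6]-w[i-5:i+6].min(),0,None);P.append((r,(off[i-5:i+6]*ww).sum()/ww.sum()))
    P=np.array(P);k=np.polyfit(P[:,0],P[:,1],1);return np.round(P[:,1],1),round(a0+np.degrees(np.arctan(k[0])),1),round(k[1],2)
E
python3 - <<'E'
from dial import *
import pickle
ctrl.move_linear([.42,-.17,.22],v=.35)
t=avg("top",4);s=avg("side",3);pickle.dump((t,s),open("im5.pkl","wb"));print(telemetry.observe()["clock"])
t0=pickle.load(open("im0.pkl","rb"))[0]
print("top0",ridge(t0,-81));
for a in(51,55,58):print("top",ridge(t,a));print("side",ridge(s,a))
from m import measure
P,J,a,b=measure(t,(222,292,143,205),(-1,118,25));print("jar-plate",(J-P)[:2],b)
E
```

```text
48.8417
top0 (array([-0. , -0. ,  0.1,  0.1,  0.1,  0.1, -0. ,  0.3,  0.2,  0.2,  0. ,
        0.4,  0.4,  0.3]), np.float64(-79.5), np.float64(-0.15))
top (array([0.4, 0.5, 0.8, 0.9, 0.9, 0.8, 1.3, 1.3, 1.2, 1.4, 1.5, 1.6, 1.8,
       1.9]), np.float64(56.9), np.float64(-0.02))
side (array([1. , 1. , 1. , 1.1, 1.2, 1. , 1.4, 1.4, 1.4, 1.8, 2.1, 2.2, 2.4,
       2.5]), np.float64(58.1), np.float64(0.11))
top (array([0. , 0.1, 0.3, 0.3, 0.4, 0.1, 0.1, 0.5, 0.4, 0.4, 0.4, 0.5, 0.6,
       0.5]), np.float64(57.0), np.float64(-0.09))
side (array([0.6, 0.5, 0.5, 0.4, 0.5, 0.5, 0.7, 0.7, 0.4, 0.8, 1. , 0.7, 1.2,
       1.2]), np.float64(58.0), np.float64(0.1))
top (array([-0.2, -0.4, -0.1, -0.1, -0. , -0.3, -0.6, -0.2, -0.3, -0.3, -0.4,
       -0.3, -0.4, -0.4]), np.float64(57.2), np.float64(-0.11))
side (array([ 0.2,  0.3,  0.1,  0. ,  0.1, -0. ,  0.2,  0.1,  0.1,  0.5,  0.2,
       -0.1,  3.6, -0. ]), np.float64(62.4), np.float64(-0.52))
jar-plate [ 0.00101853 -0.00095688] [21.61370277 22.80901718]
```

Both cameras put the index at about 57° (57.0 top, 58.0 side), roughly 3° past line 7 at 54°. The jar is within about 1.5 mm of the middle. I'll nudge the dial back from the far flank in small steps, with the side camera reading the index at each step.

```bash
python3 - <<'E'
from dial import *
import pickle
th=np.radians(54);b=np.cos(th)*ux-np.sin(th)*ey;c=-np.sin(th)*ux-np.cos(th)*ey;R=Rdown(b,-nd)
P=lambda gap,h=-.010:DC+b*.018+c*(.0175+gap)+nd*h
ctrl.move_linear(P(.010,.04),R,v=.35);ctrl.move_linear(P(.010),v=.12)
f0=F();g=.010;L=[]
while telemetry.observe()["clock"]<55.3:
    s=get_image("side");r=ridge(s,55,np.arange(5,16,1.))[1];f=(F()-f0)@c
    L.append((round(g*1e3,1),float(r),round(float(f),1)))
    if len(L)>1 and (r<54.9 and abs(r-L[0][1])<15):break
    g-=.0012 if f<2 else .0006
    ctrl.move_linear(P(g),v=.04)
print(L,telemetry.observe()["clock"])
ctrl.move_linear(P(g+.006),v=.08);ctrl.move_linear(P(g+.006,.02),v=.2)
ctrl.move_linear(SP+nd*.005,v=.25)
s=avg("side",3);print(ridge(s,55),ridge(s,52)[1],telemetry.observe()["clock"],SP)
E
```

```text
[(10.0, 58.4, -1.4), (8.8, 57.7, -0.6), (7.6, 56.9, -1.3), (6.4, 59.5, -0.5), (5.2, 57.3, -0.9), (4.0, 56.8, 0.2), (2.8, 58.9, 0.2), (1.6, 57.6, -0.8), (0.4, 57.1, 0.3), (-0.8, 54.8, -1.1)] 52.9667
(array([0.5, 0.5, 0.4, 0.4, 0.4, 0.5, 0.8, 0.7, 0.3, 0.4, 0.4, 0.7, 0.9,
       1.1]), np.float64(56.8), np.float64(0.21)) 56.3 54.05 [ 0.53524742 -0.03350863  0.0551738 ]
```

The index now reads about 56.5° from the side, which is about 55.5° once that view's bias of about 1° is taken off, so within 2° of line 7. Now the guarded press.

```bash
python3 - <<'E'
from dial import *
import pickle
f0=F();ctrl.move_linear(SP-nd*.010,v=.1);h=-.010;L=[]
while telemetry.observe()["clock"]<59 and h>-.032:
    h-=.0018;ctrl.move_linear(SP+nd*h,v=.04);f=(F()-f0)@nd;L.append((round(h*1e3,1),round(float(f),1)))
    if f>14:break
print(L,telemetry.observe()["clock"])
ctrl.move_linear(SP+nd*.02,v=.25)
s=avg("side",2);print(telemetry.observe()["clock"]);pickle.dump(s,open("im6.pkl","wb"))
s0=pickle.load(open("im5.pkl","rb"))[1]
for k in(s0,s):
    im=rectify(k,SW,ux,ey,.025,4);print(np.round(cv2.resize(im,(5,5),interpolation=cv2.INTER_AREA).mean(2)).astype(int).tolist())
E
```

```text
[(-11.8, 0.5), (-13.6, 2.4), (-15.4, 2.7), (-17.2, 0.0), (-19.0, 9.7), (-20.8, 46.4)] 55.85
56.2667
[[81, 24, 24, 36, 140], [80, 17, 32, 37, 139], [84, 19, 19, 33, 141], [84, 21, 21, 31, 135], [90, 32, 32, 42, 138]]
[[85, 34, 34, 41, 148], [84, 26, 30, 40, 140], [88, 20, 26, 37, 148], [89, 20, 22, 33, 142], [95, 28, 30, 41, 145]]
```

```bash
python3 - <<'E'
from dial import *
import pickle
s=pickle.load(open("im6.pkl","rb"));print(ridge(s,55)[1:],ridge(s,52)[1:])
print(telemetry.observe()["clock"]);job.close_job()
E
```

```text
(np.float64(57.4), np.float64(0.12)) (np.float64(58.1), np.float64(0.02))
56.2667
the job is handed in; nothing more can be done
```

I slid the jar to the plate middle, turned the dial to about line 7 and then pressed the rocker, all with fingertips. I handed the job in at 56.3 s, with the robot clear of everything.

- **Jar:** the last top view put it about 1.4 mm from the plate middle, and it looked upright.
- **Dial:** it is near line 7 but a little past it. The goal is 54° from line 5. Readings before the corrective nudge were 57.0° (top) and 58.0° (side). Right after it, the side view read about 56.5°, and the final side reading was 57.4–58.1°. The nudge may not have moved it, so it is probably 2–4° past line 7, about 0.1 of a line.
- **Switch:** the tip met about 2.5 N, then a hard stop about 5 mm further down, which fits the rocker being fully on. The last force step peaked at 46 N on the fingertip, more than I intended for gentle work. The image only weakly confirms the switch state; I did not check it in a clear view.
- **What went wrong:** the first two dial sweeps missed because the fingertips sit about 21 mm above the reported TCP. For the same reason the jar was pushed at about 31 mm above the plate, just over the advised 30 mm.

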